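# Pass the test-tile rack through the gated chute

## Task

Hold the chute's spring gate open by pressing its red bar down with one fingertip, and while you hold it, push the wooden rack of glazed test tiles along the chute with the other finger until the whole rack is past the gate. Then let the gate spring up shut behind the rack and leave the rack standing there, clear of the hand. Push the rack gently, never squeeze, lift or tip it; do not let the gate press on it, and leave the other ware where it stands.

Things in the scene. Friction and masses are not known exactly. Their poses are not given: they have to be found in the camera images.
- chute: Fixed raised channel with plywood side walls. Origin on the table under the channel's centre line, at the gate; x is the way the rack must travel (roughly to the robot's left), y points to the hinge side (towards the robot), z up. Deck 60 mm above the table, x = -260 to +200 mm. Channel 86 mm wide (y -43 to +43); walls 6 mm thick, tops 18 mm above the deck. The red bar runs outside the -y wall.
- entry (a point): Open entry end of the channel: centre of the deck's edge, at deck height (chute x = -260 mm). The deck is white from here to the gate.
- slot (a point): Centre of the gate's 12 mm slot, at deck height (chute x = 0). The slot runs straight across deck and both walls; the gate blade rises through it.
- end_stop (a point): Foot of the end stop's face, 60 mm above the table on the centre line (chute x = +200 mm); the stop is as wide as the chute and 25 mm high. From the gate to here the deck is aluminium, 1.5 mm lower, and the channel 92 mm wide, so that nothing catches.
- gate (a joint): Yellow blade, 6 mm thick, turning in the plane of the slot about a hinge at chute y = +55, z = 52 mm. 0 = shut: its top slopes up from the deck near the hinge to about 35 mm above it at the -y wall. Grows (rad) as the red bar is pressed: from 0.36 the blade is below the deck, 0.40 = bar level, hard stop 0.44. A spring shuts it; 3 N on the bar starts it, 5 N holds it. The rack cannot push it open.
- bar_top (a point): Moves with the gate: centre line of the red bar's top, abreast of the blade. Flat strip 44 mm wide, 8 thick, along chute x = -245 to +50 mm; press or slide a fingertip anywhere on it. Shut: this point at chute y = -57, z = 121 mm, strip tilted 0.4 rad (outer edge up), over y -37 to -77. At 0.40 rad: y = -75, z = 72, level, over y -53 to -97. z is 77 at 0.36 rad, 67 at the stop.
- rack: Loose rack, 0.25 to 0.5 kg: pale wooden base 110 (x) x 80 x 12 mm, an upright end board at each end (76 wide, 8 thick, tops 40 mm above the underside), three coloured tiles between (tops 52 mm). Origin: centre of its underside. Starts on the deck before the gate, x along the chute's x, 3 mm free each side. Wholly past the gate when its origin is over 60 mm beyond it.
- push_face (a point): Centre of the rack's rear end face (rack x = -55 mm, 23 mm above its underside), which faces the chute's entry: push here or near it; off-centre pushes turn the rack against the walls. Rack and chute are waxed and slide easily (friction about 0.3).
- cup: Bystander: teal cup, 68 mm wide, 70 mm high, on the table beyond the red bar. Origin under its centre.
- jar: Bystander: blue jar with white cap, 56 mm wide, 75 mm high, on the table on the hinge side of the chute. Origin under its centre.
- bowl: Bystander: terracotta bowl, 100 mm wide, 45 mm high. Origin under its centre.
- brush: Bystander: brush, 180 mm long, lying on the table beyond the red bar.
- mug: Bystander: dark mug, 76 mm wide without its handle, 85 mm high. Origin under its centre.
- weight: Bystander: brass weight with a narrow top, 48 mm wide, 50 mm high. Origin under its centre.

How it is judged:
By the outcome, as a careful person would: the job done as asked, in the order asked, and still so for the second after the job is handed in, with the robot touching nothing.
It also fails if it takes over 48 s, if anything falls off the work surface, if the arm or the gripper's body presses on something with over 40 N, if the wrist force passes 120 N, or if a joint passes its speed limit or range.

## Robot

A 6-joint arm with a two-finger parallel gripper is mounted at the origin on the work surface. World frame = base frame: x ahead of the robot, y to its left, z up, the work surface at z = 0. Lengths are in mm, angles in rad, forces in N, time in s.
With the tool pointing down it reaches from about 275 to 750 mm from the base axis. Payload 10.2 kg.
Tool frame: the origin (TCP) lies between the finger pads; the fingertips stand 17 mm ahead of it and the grasp point (between the pads) lies 2 mm behind it (tips_ahead is the distance from the TCP to the fingertips, in mm); z points along the fingers, y is the line along which they close (so a half turn about z gives the same grasp; the last joint's range is limited). The gripper opens to 85 mm and grips with 20 to 120 N. Pads are 22 mm wide; open, the fingers measure 114 mm over their backs; the gripper's body (76 mm by 85 mm) begins 54 mm behind the grasp point. The pads swing forward as they close: fully open they stand 13 mm farther back than shut.
Start: joints at [-1.538, 0.313, 1.498, -0, 1.331, -0.223], TCP at [132.822, -507.927, 248.294] pointing down, gripper open.
Joint ranges: [-2.94, 2.94], [-0.97, 2.17], [0.19, 2.56], [-1.23, 4.37], [0.02, 3.11], [-2.88, 2.88]. Speed limits (rad/s): [2.39, 2.39, 3.01, 3.14, 3.14, 3.14].

## Interface

Orientations are given as a unit quaternion [w, x, y, z].
In Python, from rig import sense, capture, finish_job, boxes_of, tips_ahead gives the robot as it stands.
- The arm moves only by the tool drive_tool, never from a script. Its argument "commands" is text: rows parted by semicolons, each of 7 numbers parted by spaces: the shift along the world's x, y, z in units of 0.1 m (1.0 is 0.1 m), then the turn, a rotation vector about the world's x, y, z in units of pi/4 rad (1.0 is pi/4 rad), then the opening in per cent of the stroke, from 0 (shut) to 100 (fully open). A call has 1 to 20 rows; each row shifts and turns the commanded pose from where the row before left it; what a row does not reach is not made up. A row lasts 1/12 s, in which the tool goes at most 41.7 mm and 7.16 degrees, less where a joint would pass 70% of its speed; a pose out of reach is approached as far as the arm can. A call with a number of a shift or a turn outside -1 to 1 is refused whole. A call with a gripper value outside its range is refused whole. The fingers move at their own pace and stop on an object; "force" is the grip in N (left out, the last holds). Time passes only in rows, so rows that do not move let the fingers close. It gives the time, the measured TCP pose, the force, the opening and the grip force at its end, in the units of the state.
- sense(): the state, without advancing time (a new reading comes with each control period).
- capture(name): name is "scene" or "top" or "wrist"; returns a dict with "pixels" (400x640x3 uint8, blue, green, red), "fov_y" (degrees; the focal length in pixels is half the picture's height over the tangent of half this angle, whatever the lens; pixels are square), "cx", "cy" (the principal point, pixels), "position" and "attitude" of the camera in the world; the wrist camera has in their place "tool_from_camera" (4x4, takes a point from camera to tool coordinates, whose origin is the TCP and whose axes are the flange's). Camera axes: x right, y down, z forward; pixel columns grow to the right and rows downward; lengths in mm; the calibration is good to about 2 mm. A picture is of the moment at which its call begins: read the wrist's pose just before it. There is no depth.
- finish_job(): hands the job in; it is judged then, once.
Trained networks look in a picture, given as the dict that the camera call returned (one of the last four; its "shot" number tells which), for a name from the list of things; names that differ only in an ending like _2 or _b are one class to them, and where a whole thing is asked for, a point or a joint stands for the part that bears it (a point fixed in the world has none). Each returns a list of dicts, best first, with "confidence" (0 to 1); they miss things now and then, are a little off and sometimes report something else, mostly with a low value. They report only what shows in the picture. A call takes as long as a camera call.
- boxes_of(picture, name): "position" ([column, row] in pixels, amid what is visible of it).
The state is a dict: "time_s": time; "joints": joint angles; "dq": joint speeds; "tau": joint torques, N m; "eef_pos": TCP position; "ee_rot": TCP orientation; "force": force on the tool from outside, world axes, zero at the start; "wrist_torque": the same for the moment, N m; "grip_width": opening from 0.0 (shut) to 1.0 (fully open); "grip_force": force on a finger pad.
Only numpy, scipy, OpenCV 4.12 (cv2) and the standard library are available. Lean on these libraries where they do the work, as an engineer would, in place of code of your own. Each camera call takes 0.05 s, during which the arm holds its last target. There are 200 camera calls.

## Working session

There is one attempt and no reset: what is moved stays moved. The work goes in short steps, Python scripts to look and compute and a tool call to move; the robot and the scene stay as the last step left them, time stands still between calls to the robot, and variables do not carry over. Pictures are saved under pics/ and viewed, at most 11 in all, crops included, and the job is handed in when it is done.

Besides the shell and the picture viewer there is one more tool, called after "Call:" in YAML: its name, and indented under it one key for each argument. drive_tool: Moves the arm, as the interface text tells. Shifts and turns lie within -1 to 1; 1 stands for 0.1 m of shift or pi/4 rad of turn. Its arguments: {"type":"object","properties":{"commands":{"type":"string"},"force":{"type":"number"}},"required":["commands"]}

```bash
ls; mkdir -p pics
cat > h.py <<'E'
import numpy as np, cv2
from rig import sense, capture, finish_job, boxes_of, tips_ahead
from scipy.spatial.transform import Rotation as R
def rot(a):
    a=np.array(a,float)
    return a if a.shape==(3,3) else R.from_quat(np.r_[a[1:],a[0]]).as_matrix()
def campose(p):
    if 'tool_from_camera' in p:
        s=p['_s']; T=np.array(p['tool_from_camera']); Rt=rot(s['ee_rot'])
        return Rt@T[:3,:3], Rt@T[:3,3]+np.array(s['eef_pos'])
    return rot(p['attitude']), np.array(p['position'])
def shot(n):
    s=sense(); p=capture(n); p['_s']=s; return p
def f_(p): return p['pixels'].shape[0]/2/np.tan(np.radians(p['fov_y'])/2)
def back(p,uv,z):
    Rm,t=campose(p); f=f_(p)
    d=Rm@np.array([(uv[0]-p['cx'])/f,(uv[1]-p['cy'])/f,1])
    return t+d*(z-t[2])/d[2]
def proj(p,X):
    Rm,t=campose(p); c=Rm.T@(np.array(X,float)-t); f=f_(p)
    return np.array([p['cx']+f*c[0]/c[2],p['cy']+f*c[1]/c[2]])
E
python3 - <<'E'
from h import *
s=sense(); print(s, tips_ahead)
for n in ['top','scene']:
    p=shot(n); cv2.imwrite(f'pics/{n}0.png',p['pixels'])
    print(n,{k:v for k,v in p.items() if k not in('pixels','_s')})
    for o in ['entry','slot','end_stop','gate','bar_top','rack','push_face','cup','jar','bowl','brush','mug','weight','chute']:
        try: print(o,[(np.round(b['position'],1),round(b['confidence'],2)) for b in boxes_of(p,o)[:2]])
        except Exception as e: print(o,e)
E
```

```text
pics
{'time_s': 0.0, 'joints': array([-1.53838815e+00,  3.13453805e-01,  1.49845210e+00,  1.00122835e-05,
        1.33097392e+00, -2.23399575e-01]), 'dq': array([ 1.31260606e-06, -5.92963308e-04, -8.71327249e-04,  5.11526689e-04,
        2.30472600e-03,  1.88156824e-04]), 'tau': array([ 5.12316601e-04, -4.12262034e+01, -2.59743726e+01, -9.52753703e-05,
        4.12504451e-03,  7.16722042e-06]), 'eef_pos': array([ 132.82211397, -507.67846775,  247.72745466]), 'ee_rot': array([-6.40192733e-04,  9.91831391e-01,  1.27554211e-01,  6.62065298e-05]), 'force': array([-0.85187958,  1.10748074,  1.10723362]), 'wrist_torque': array([-0.0314584 , -0.0083066 ,  0.01466274]), 'grip_force': 0.0, 'grip_width': 0.993925065952154} 17.0
top {'fov_y': 50.918126915435074, 'cx': 318.91517046714296, 'cy': 210.29923126862775, 'position': array([ 429.23055117,   12.37277115, 1372.47840517]), 'attitude': array([ 0.03443247, -0.70087853,  0.71157814, -0.03521703]), 'shot': 1}
entry [(array([299. , 226.2]), 0.85)]
slot [(array([298.7, 223.7]), 0.87), (array([192.2, 236.2]), 0.21)]
end_stop [(array([299.2, 225.3
[... 555 characters left out ...]
.84508753028013, 'position': array([1390.81751831,  552.96257024,  800.53505988]), 'attitude': array([-0.21613968,  0.42564506,  0.77965184, -0.4052813 ]), 'shot': 2}
entry [(array([351.3, 208.4]), 0.91)]
slot [(array([348.7, 208.8]), 0.81)]
end_stop []
gate [(array([324.5, 191.8]), 0.55)]
bar_top [(array([323.2, 192.6]), 0.96)]
rack [(array([316.4, 184.6]), 0.64)]
push_face [(array([315.9, 189.5]), 0.81)]
cup [(array([361.4, 250.3]), 0.64)]
jar [(array([379.6, 187. ]), 0.81), (array([316.3, 192.3]), 0.28)]
bowl [(array([222.8, 182.3]), 0.56)]
brush [(array([304.1, 239.6]), 0.56)]
mug [(array([240.6, 163.3]), 0.69)]
weight [(array([458.8, 247.7]), 0.81)]
chute [(array([347.2, 208.1]), 0.65)]
```

View pics/top0.png

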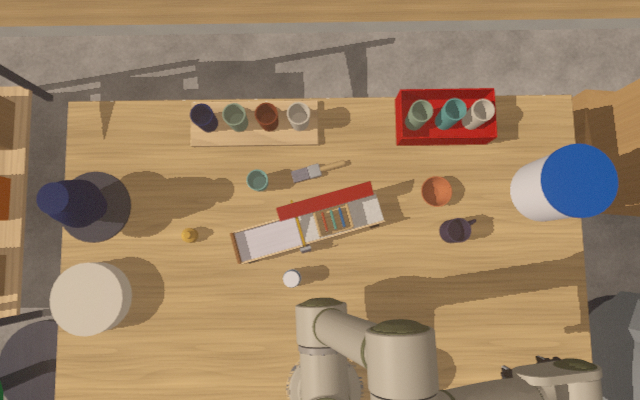

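View pics/scene0.png

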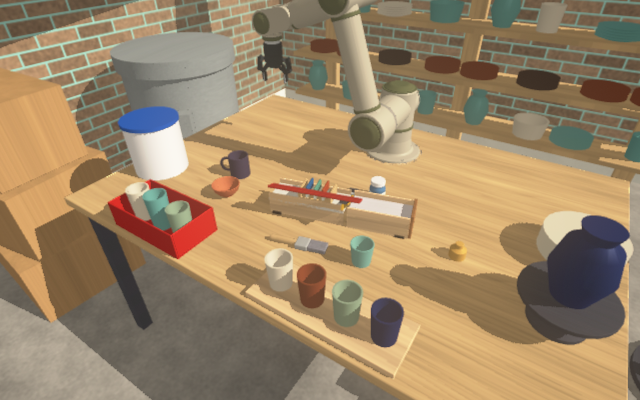

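The top view shows the chute running from its entry at about (380,208) on the right to the end stop at (236,248). The red bar is on the far side, (278,215) to (373,188), and the rack is at (335,219) just before the yellow gate at (303,232). I'll enlarge the view to pick corners.

Run:
```python
from h import *
p=shot('top'); c=p['pixels'][170:274,222:398]
cv2.imwrite('pics/c1.png',cv2.resize(c,None,fx=4.5,fy=4.5,interpolation=cv2.INTER_CUBIC))
hsv=cv2.cvtColor(p['pixels'],cv2.COLOR_BGR2HSV)
m=(((hsv[...,0]<6)|(hsv[...,0]>174))&(hsv[...,1]>180)).astype(np.uint8); m[:170]=0; m[:, :260]=0;m[:,392:]=0;m[240:]=0
n,l,st,ce=cv2.connectedComponentsWithStats(m)
i=1+np.argmax(st[1:,4]); pts=np.argwhere(l==i)[:,::-1].astype(np.float32); r=cv2.minAreaRect(pts);print(st[i],r,cv2.boxPoints(r))
for b in cv2.boxPoints(r): print(back(p,b,121).round(1))
print('slot-ish',back(p,(303,232),60),back(p,(382,209),60),back(p,(236,248),60))
for n_,z in [('cup',35),('jar',75),('bowl',22),('mug',42),('weight',25),('brush',10)]:
    print(n_,back(p,boxes_of(p,n_)[0]['position'],z).round())
```

```text
[277 182  96  36 985] ((324.8018798828125, 200.5565948486328), (12.774531364440918, 96.0150375366211), 74.05460357666016) [[276.88678 207.60376]
 [369.20752 181.22641]
 [372.71698 193.50943]
 [280.39624 219.88678]]
[563.  135.8 121. ]
[ 638.7 -142.9  121. ]
[ 601.2 -152.4  121. ]
[525.9 125.5 121. ]
slot-ish [491.61197517  60.66818417  60.        ] [ 560.0684462  -188.24238328   60.        ] [444.99705999 269.69780847  60.        ]
cup [663. 216.  35.]
jar [346. 101.  75.]
bowl [ 619. -373.   22.]
mug [ 488. -422.   42.]
weight [487. 421.  25.]
brush [700.  45.  10.]
```

View pics/c1.png

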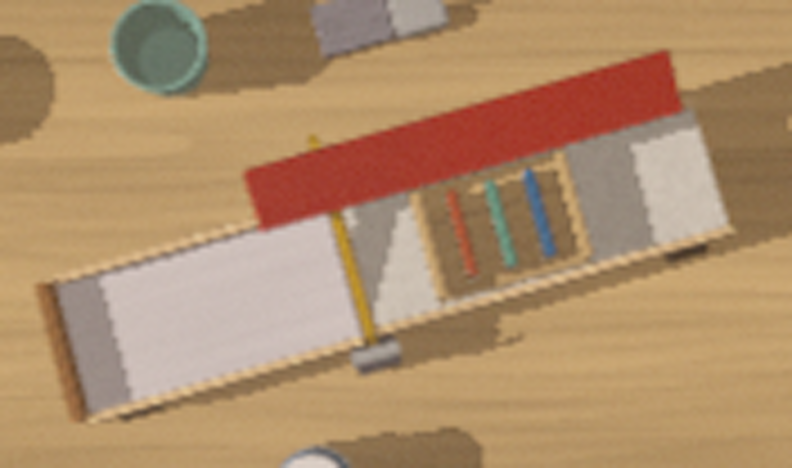

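The enlarged crop shows the bar's corners at crop (245,172), (262,230), (668,50) and (683,107). The blade runs from (335,212) to (370,335), the hinge-side entry corner is at (730,232), and the rack spans from (415-440) to (565-590). I'll fit the chute pose to these.

```bash
cat > fit.py <<'E'
from h import *
from scipy.optimize import least_squares
def toW(q,X):
    c,s=np.cos(q[2]),np.sin(q[2]); X=np.array(X,float)
    return np.array([q[0]+c*X[0]-s*X[1],q[1]+s*X[0]+c*X[1],X[2]])
def toC(q,W):
    c,s=np.cos(q[2]),np.sin(q[2]); d=np.array(W)[:2]-q[:2]
    return np.array([c*d[0]+s*d[1],-s*d[0]+c*d[1],W[2]])
def fit(obs,q0=(500,55,1.836)):   # obs: list of (picture, uv, chute point)
    f=lambda q: np.concatenate([proj(p,toW(q,X))-uv for p,uv,X in obs])
    r=least_squares(f,q0,x_scale=[10,10,.05],loss='soft_l1'); return r.x,f(r.x).reshape(-1,2)
E
python3 - <<'E'
from fit import *
p=shot('top')
C=[((245,172),(50,-77.3,129.6)),((262,230),(50,-36.7,112.4)),((668,50),(-245,-77.3,129.6)),((683,107),(-245,-36.7,112.4)),((732,232),(-260,49,78)),((85,418),(203,52,85))]
px=lambda c:(np.array(c)+.5)/4.5-.5+[222,170]
q,r=fit([(p,px(c),X) for c,X in C]); print(q.round(3)); print(r.round(2))
for c,z in [((424,198),100),((438,297),100),((565,155),100),((587,258),100),((335,212),78),((370,335),62)]:
    print(c,toC(q,back(p,px(c),z)).round(1))
for x in(-180,-6,20): print(x,toW(q,(x,-37,0)).round(1))
E
```

```text
[501.446  70.6     1.834]
[[-0.53 -0.56]
 [-0.14  0.07]
 [ 0.47 -0.37]
 [ 0.29  0.68]
 [ 0.57 -0.46]
 [-0.71  0.72]]
(424, 198) [-60.7 -28.8 100. ]
(438, 297) [-51.4  38.1 100. ]
(565, 155) [-160.5  -30.7  100. ]
(587, 258) [-155.1   40.4  100. ]
(335, 212) [  0.4 -38.3  78. ]
(370, 335) [ 0.6 49.  62. ]
-180 [584.  -93.6   0. ]
-6 [538.7  74.4   0. ]
20 [532.   99.5   0. ]
```

Call:
drive_tool:
  commands: "0.2535 0.2193 0 0 0 0.1116 72;0.2535 0.2193 0 0 0 0.1116 72;0.2535 0.2193 0 0 0 0.1116 72;0.2535 0.2193 0 0 0 0.1116 72;0.2535 0.2193 0 0 0 0.1116 72;0.2535 0.2193 0 0 0 0.1116 72;0.2535 0.2193 0 0 0 0.1116 72;0.2535 0.2193 0 0 0 0.1116 72;0.2535 0.2193 0 0 0 0.1116 72;0.2535 0.2193 0 0 0 0.1116 72;0.2535 0.2193 0 0 0 0.1116 72;0.2535 0.2193 0 0 0 0.1116 72;0.2535 0.2193 0 0 0 0.1116 72;0.2535 0.2193 0 0 0 0.1116 72;0.2535 0.2193 0 0 0 0.1116 72;0.2535 0.2193 0 0 0 0.1116 72;0.2535 0.2193 0 0 0 0.1116 72;0.2535 0.2193 0 0 0 0.1116 72;0 0 0 0 0 0 72;0 0 0 0 0 0 72"

```text
time_s: 3.57
eef_pos: [589.6, -112.2, 247.7]
ee_rot: [-0.0, 0.608, 0.794, -0.0]
force: [-0.3, 0.1, -0.5]
grip_width: 0.722
grip_force: 0.0
```

Run:
```python
from fit import *
s=sense(); print(s['time_s'],s['eef_pos'],s['grip_width'],tips_ahead,s['joints'],s['force'])
q=np.array([501.446,70.6,1.834]); print(toC(q,s['eef_pos']).round(1)); M=rot(s['ee_rot']); print(M.round(3), np.arctan2(M[1,0],M[0,0]))
p=shot('wrist'); im=p['pixels'].copy(); print(p['tool_from_camera'],p['fov_y'])
cv2.imwrite('pics/w1.png',im)
for X in [(50,-77.3,129.6),(50,-36.7,112.4),(-245,-77.3,129.6),(-245,-36.7,112.4),(-260,49,78),(203,52,85),(0,43,60),(-160,-38,100),(-160,38,100),(-50,38,100)]: print(X,proj(p,toW(q,X)).round(1))
```

```text
3.5667 [ 589.64251967 -112.15672799  247.70653461] 0.7217008040904497 17.0 [-3.82902903e-01  4.81957349e-01  1.25497354e+00 -1.51694351e-04
  1.40536514e+00 -6.47418150e-01] [-0.32980216  0.12114859 -0.51822833]
[-199.4  -37.6  247.7]
[[-0.261  0.965 -0.001]
 [ 0.965  0.261  0.   ]
 [ 0.    -0.001 -1.   ]] 1.835336507036308
[[ 9.29594658e-04 -9.55922273e-01 -2.93618364e-01  7.42734702e+01]
 [ 9.99999568e-01  8.85713321e-04  2.82411374e-04 -2.58383855e-01]
 [-9.90162686e-06 -2.93618499e-01  9.55922683e-01 -1.25470998e+02]
 [ 0.00000000e+00  0.00000000e+00  0.00000000e+00  1.00000000e+00]] 64.71487235991412
(50, -77.3, 129.6) [ 389.9 -224.7]
(50, -36.7, 112.4) [ 319.3 -198.4]
(-245, -77.3, 129.6) [366.3 241.6]
(-245, -36.7, 112.4) [318.6 232.9]
(-260, 49, 78) [234.6 232. ]
(203, 52, 85) [ 163.7 -511. ]
(0, 43, 60) [223.5 -63.7]
(-160, -38, 100) [320.3 136.2]
(-160, 38, 100) [231.9 136. ]
(-50, 38, 100) [220.4 -10.2]
```

View pics/w1.png

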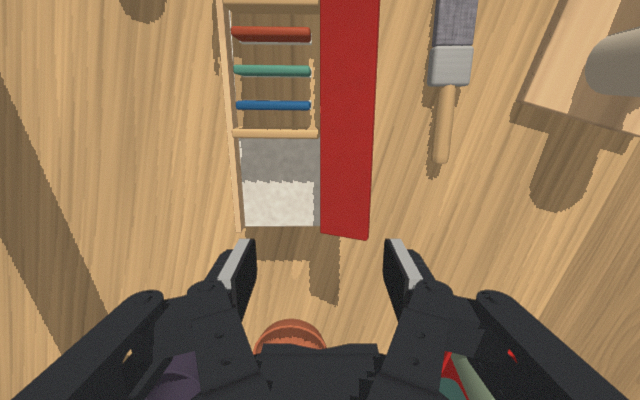

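The wrist view agrees with the fit. The bar's corner is at (368,240) against a predicted (366,242), the rack's rear board is at row 135 as predicted, and the fingertips are at about (240,240) and (400,240). The next step is to descend towards the bar and feel for contact.

Call:
drive_tool:
  commands: "0 0 -0.25 0 0 0 72;0 0 -0.25 0 0 0 72;0 0 -0.2 0 0 0 72;0 0 -0.1 0 0 0 72;0 0 -0.06 0 0 0 72;0 0 -0.06 0 0 0 72"

```text
time_s: 4.12
eef_pos: [589.1, -113.9, 156.8]
ee_rot: [0.001, 0.609, 0.793, 0.0]
force: [0.5, -1.2, 0.8]
grip_width: 0.72
grip_force: 0.0
```

Call:
drive_tool:
  commands: "0 0 -0.04 0 0 0 72;0 0 -0.04 0 0 0 72"

```text
time_s: 4.28
eef_pos: [589.4, -113.5, 148.9]
ee_rot: [0.001, 0.609, 0.794, 0.0]
force: [0.5, -0.3, 0.3]
grip_width: 0.718
grip_force: 0.0
```

Call:
drive_tool:
  commands: "0 0 -0.04 0 0 0 72;0 0 -0.04 0 0 0 72"

```text
time_s: 4.45
eef_pos: [589.3, -113.3, 140.5]
ee_rot: [0.0, 0.608, 0.794, 0.0]
force: [-0.4, 0.0, 0.5]
grip_width: 0.717
grip_force: 0.0
```

Call:
drive_tool:
  commands: "0 0 -0.05 0 0 0 72;0 0 -0.05 0 0 0 72"

```text
time_s: 4.62
eef_pos: [589.7, -113.3, 130.6]
ee_rot: [0.001, 0.608, 0.794, 0.0]
force: [1.4, 0.6, 3.4]
grip_width: 0.72
grip_force: 1.4
```

Run:
```python
from fit import *
p=shot('wrist'); q=shot('scene')
a=p['pixels']; b=cv2.resize(q['pixels'][140:250,240:430],(640,371),interpolation=cv2.INTER_CUBIC)
cv2.imwrite('pics/w2.png',cv2.resize(np.vstack([a[:,:],b]),None,fx=.75,fy=.75))
```

```text
(no output)
```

View pics/w2.png

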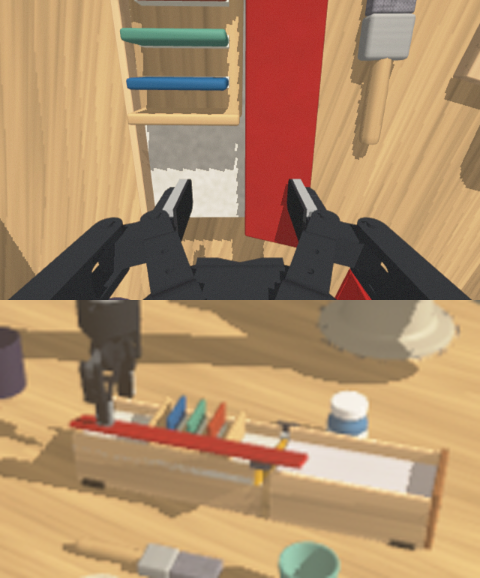

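The finger rests on the bar's outer half, with the pad at about (300,190) in the composite. The other finger is inside the channel behind the rack, at (178,190). I'll press further down in small steps.

Call:
drive_tool:
  commands: "0 0 -0.05 0 0 0 72;0 0 -0.05 0 0 0 72;0 0 -0.05 0 0 0 72;0 0 -0.05 0 0 0 72;0 0 -0.05 0 0 0 72;0 0 -0.05 0 0 0 72"

```text
time_s: 5.22
eef_pos: [589.3, -113.2, 99.9]
ee_rot: [0.0, 0.608, 0.794, 0.0]
force: [1.6, 1.2, 4.9]
grip_width: 0.717
grip_force: 2.1
```

Call:
drive_tool:
  commands: "0 0 -0.04 0 0 0 72;0 0 -0.04 0 0 0 72;0 0 -0.03 0 0 0 72;0 0 -0.03 0 0 0 72;0 0 0 0 0 0 72"

```text
time_s: 5.63
eef_pos: [589.1, -113.2, 85.8]
ee_rot: [-0.0, 0.608, 0.794, -0.0]
force: [2.0, 0.1, 3.2]
grip_width: 0.72
grip_force: 2.3
```

Run:
```python
from fit import *
s=sense();print(s['eef_pos'],s['force'])
Q=np.array([501.446,70.6,1.834]); print(toC(Q,s['eef_pos']).round(1))
p=shot('wrist'); q=shot('scene'); t=shot('top')
a=p['pixels']; b=cv2.resize(q['pixels'][150:240,250:430],(640,320),interpolation=cv2.INTER_CUBIC)
cv2.imwrite('pics/w3.png',cv2.resize(np.vstack([a[:,:],b]),None,fx=.8,fy=.8))
# fit gate angle from scene red bar's mask: IoU of projected bar top for angles
def bar(th):
    # body frame: hinge (55,52); at .40 level: top centre (-75,72)
    d=th-.40; c,s_=np.cos(d),np.sin(d)
    o=[]
    for x,y in [(50,-97),(50,-53),(-245,-53),(-245,-97)]:
        v=np.array([y-55,72-52]); w=np.array([c*v[0]-s_*v[1], s_*v[0]+c*v[1]])
        o.append((x,55+w[0],52+w[1]))
    return o
for n,pp in(('scene',q),('top',t),('wrist',p)):
    hsv=cv2.cvtColor(pp['pixels'],cv2.COLOR_BGR2HSV)
    m=((hsv[...,0]<6)|(hsv[...,0]>174))&(hsv[...,1]>150)
    res=[]
    for th in np.arange(0,.46,.02):
        P=np.array([proj(pp,toW(Q,X)) for X in bar(th)]); k=np.zeros(m.shape,np.uint8); cv2.fillPoly(k,[P.round().astype(int)],1)
        near=cv2.dilate(k,np.ones((9,9)))>0
        k=k>0; res.append(((k&m).sum()/max((k|(m&near)).sum(),1)))
    print(n,np.round(res,2), 'best',np.arange(0,.46,.02)[np.argmax(res)])
print(bar(0)[:2],bar(.36)[:2])
```

```text
[ 589.07242556 -113.15788586   85.79257544] [2.0286821  0.14587522 3.18759785]
[-200.2  -36.8   85.8]
scene [0.   0.   0.   0.   0.   0.   0.   0.   0.   0.   0.01 0.08 0.15 0.21
 0.29 0.36 0.43 0.53 0.65 0.76 0.87 0.84 0.75] best 0.4
top [0.41 0.44 0.44 0.48 0.48 0.5  0.53 0.55 0.57 0.55 0.55 0.55 0.56 0.57
 0.59 0.55 0.56 0.56 0.56 0.56 0.57 0.58 0.58] best 0.28
wrist [0.48 0.49 0.5  0.51 0.53 0.54 0.56 0.57 0.59 0.61 0.63 0.66 0.67 0.7
 0.73 0.74 0.77 0.8  0.82 0.83 0.86 0.87 0.85] best 0.42
[(50, np.float64(-77.21290424226552), np.float64(129.61280791097258)), (50, np.float64(-36.68622050613858), np.float64(112.47840084939196))] [(50, np.float64(-96.07862952873595), np.float64(78.06238092958796)), (50, np.float64(-52.113824835652935), np.float64(76.30285022537605))]
```

View pics/w3.png

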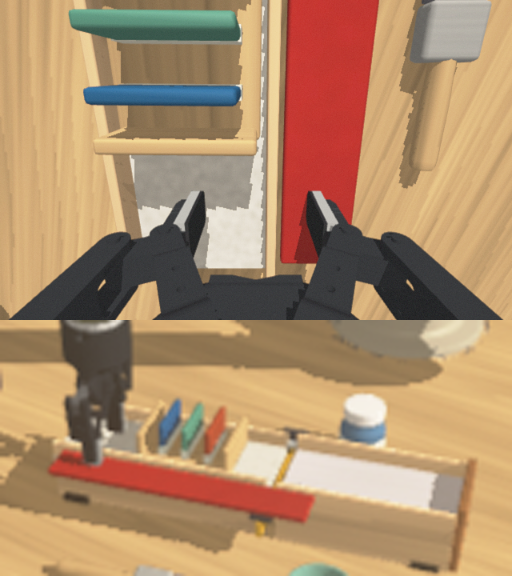

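The bar is nearly level: the scene fit gives a gate angle of about 0.40. The blade is down, the finger sits on the bar at (330,220), and the other finger is behind the rack at (190,215). I'll press about 2 mm more for margin, then approach the rack.

Call:
drive_tool:
  commands: "0 0 -0.01 0 0 0 72;0 0 -0.01 0 0 0 72;-0.0104 0.0386 0 0 0 0 72;-0.0104 0.0386 0 0 0 0 72;-0.0104 0.0386 0 0 0 0 72;-0.0104 0.0386 0 0 0 0 72;-0.0104 0.0386 0 0 0 0 72;-0.0052 0.0193 0 0 0 0 72;-0.0052 0.0193 0 0 0 0 72;-0.0052 0.0193 0 0 0 0 72"

```text
time_s: 6.62
eef_pos: [582.3, -87.9, 84.3]
ee_rot: [-0.0, 0.608, 0.794, -0.0]
force: [0.5, -3.4, 3.8]
grip_width: 0.719
grip_force: 2.1
```

Call:
drive_tool:
  commands: "-0.0052 0.0193 0 0 0 0 72;-0.0052 0.0193 0 0 0 0 72;-0.0052 0.0193 0 0 0 0 72;-0.0052 0.0193 0 0 0 0 72;-0.0065 0.0241 0 0 0 0 72;-0.0065 0.0241 0 0 0 0 72;-0.0078 0.029 0 0 0 0 72;-0.0078 0.029 0 0 0 0 72;-0.0104 0.0386 0 0 0 0 72;-0.0104 0.0386 0 0 0 0 72"

```text
time_s: 7.45
eef_pos: [575.2, -61.7, 84.3]
ee_rot: [-0.0, 0.608, 0.794, -0.0]
force: [1.1, -3.4, 3.4]
grip_width: 0.72
grip_force: 2.6
```

```bash
cat > chk.py <<'E'
from fit import *
import sys
Q=np.array([501.446,70.6,1.834])
s=sense();print(s['time_s'],s['eef_pos'].round(1),s['force'].round(1),toC(Q,s['eef_pos']).round(1))
p=shot('wrist'); q=shot('scene'); t=shot('top')
a=p['pixels']; u,v,w,h=250,150,180,90
b=cv2.resize(q['pixels'][v:v+h,u:u+w],(640,320),interpolation=cv2.INTER_CUBIC)
cv2.imwrite(f'pics/{sys.argv[1]}.png',cv2.resize(np.vstack([a,b]),None,fx=.8,fy=.8))
def bar(th):
    d=th-.40; c,s_=np.cos(d),np.sin(d); o=[]
    for x,y in [(50,-97),(50,-53),(-245,-53),(-245,-97)]:
        v=np.array([y-55,20]); o.append((x,55+c*v[0]-s_*v[1],52+s_*v[0]+c*v[1]))
    return o
hsv=cv2.cvtColor(q['pixels'],cv2.COLOR_BGR2HSV)
m=((hsv[...,0]<6)|(hsv[...,0]>174))&(hsv[...,1]>150)
res=[]; T=np.arange(0,.46,.01)
for th in T:
    P=np.array([proj(q,toW(Q,X)) for X in bar(th)]); k=np.zeros(m.shape,np.uint8); cv2.fillPoly(k,[(P*16).round().astype(int)],1,shift=4)
    near=cv2.dilate(k,np.ones((9,9)))>0; k=k>0; res.append(((k&m).sum()/max((k|(m&near)).sum(),1)))
print('gate',T[np.argmax(res)],np.round(res[-10:],2))
for n,pp in(('top',t),('scene',q)):
    for nm,z in (('rack',80),):
        for r in boxes_of(pp,nm)[:1]: print(n,nm,r['position'],toC(Q,back(pp,r['position'],z)).round(1),r['confidence'])
E
python3 chk.py w4
```

```text
7.45 [575.2 -61.7  84.3] [ 1.1 -3.4  3.4] [-146.9  -36.8   84.3]
gate 0.41000000000000003 [0.57 0.64 0.67 0.76 0.8  0.88 0.85 0.83 0.79 0.75]
scene rack [323.7, 192.3] [-84.9   2.4  80. ] 0.72
```

View pics/w4.png

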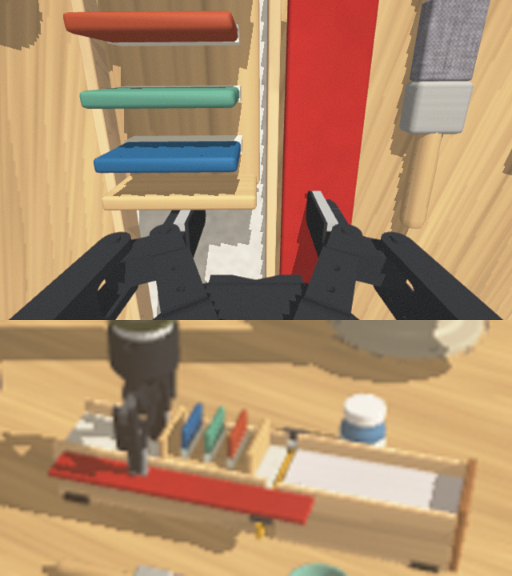

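The finger is against the rack's rear board and the rack is moving straight, with the gate at about 0.41. I'll carry on pushing.

Call:
drive_tool:
  commands: "-0.013 0.0483 0 0 0 0 72;-0.013 0.0483 0 0 0 0 72;-0.013 0.0483 0 0 0 0 72;-0.013 0.0483 0 0 0 0 72;-0.013 0.0483 0 0 0 0 72;-0.013 0.0483 0 0 0 0 72;-0.013 0.0483 0 0 0 0 72;-0.013 0.0483 0 0 0 0 72"

```text
time_s: 8.37
eef_pos: [564.8, -22.9, 84.3]
ee_rot: [0.0, 0.608, 0.794, -0.0]
force: [1.4, -3.9, 3.8]
grip_width: 0.718
grip_force: 2.5
```

Call:
drive_tool:
  commands: "-0.013 0.0483 0 0 0 0 72;-0.013 0.0483 0 0 0 0 72;-0.013 0.0483 0 0 0 0 72;-0.013 0.0483 0 0 0 0 72;-0.013 0.0483 0 0 0 0 72;-0.013 0.0483 0 0 0 0 72;-0.013 0.0483 0 0 0 0 72;-0.013 0.0483 0 0 0 0 72"

```text
time_s: 9.03
eef_pos: [554.4, 15.7, 84.4]
ee_rot: [0.0, 0.608, 0.794, 0.0]
force: [0.6, -5.0, 4.7]
grip_width: 0.718
grip_force: 2.6
```

```bash
python3 chk.py w5
```

```text
9.0333 [554.4  15.7  84.4] [ 0.6 -5.   4.7] [-66.8 -36.9  84.4]
gate 0.41000000000000003 [0.57 0.63 0.66 0.75 0.79 0.87 0.84 0.83 0.8  0.76]
top rack [283.2, 229.2] [ 48.8 -11.9  80. ] 0.44
scene rack [349.6, 196.9] [ 2.   2.4 80. ] 0.8
```

View pics/w5.png

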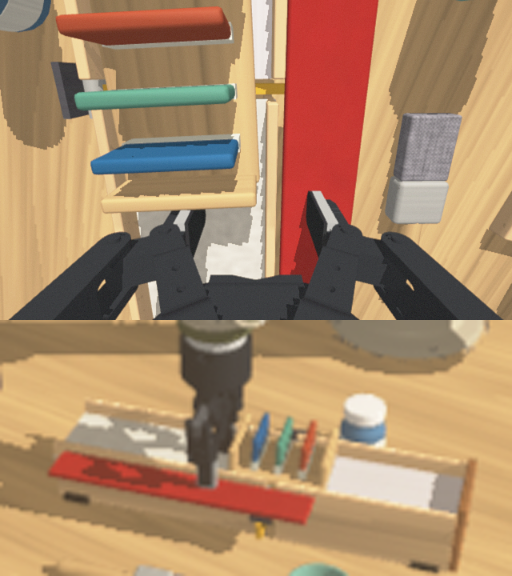

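The rack straddles the lowered gate and is still straight. I'll finish the push to about +14 mm, then check before releasing the gate.

Call:
drive_tool:
  commands: "-0.013 0.0483 0 0 0 0 72;-0.013 0.0483 0 0 0 0 72;-0.013 0.0483 0 0 0 0 72;-0.013 0.0483 0 0 0 0 72;-0.013 0.0483 0 0 0 0 72;-0.013 0.0483 0 0 0 0 72;-0.013 0.0483 0 0 0 0 72;-0.013 0.0483 0 0 0 0 72;-0.013 0.0483 0 0 0 0 72;-0.013 0.0483 0 0 0 0 72;-0.013 0.0483 0 0 0 0 72;-0.013 0.0483 0 0 0 0 72;-0.0104 0.0386 0 0 0 0 72;-0.0078 0.029 0 0 0 0 72;-0.0052 0.0193 0 0 0 0 72;0 0 0 0 0 0 72"

```text
time_s: 10.62
eef_pos: [536.4, 82.4, 84.3]
ee_rot: [-0.0, 0.608, 0.794, 0.0]
force: [0.6, 0.0, 4.6]
grip_width: 0.722
grip_force: 2.2
```

Call:
drive_tool:
  commands: "0.0052 -0.0193 0 0 0 0 72;0.0104 -0.0386 0 0 0 0 72;0.013 -0.0483 0 0 0 0 72;0.013 -0.0483 0 0 0 0 72;0.013 -0.0483 0 0 0 0 72;0.013 -0.0483 0 0 0 0 72;0.013 -0.0483 0 0 0 0 72;0.0104 -0.0386 0 0 0 0 72;0 0 0 0 0 0 72"

```text
time_s: 11.37
eef_pos: [546.0, 47.0, 84.3]
ee_rot: [0.0, 0.609, 0.793, -0.0]
force: [-0.2, -3.6, 4.1]
grip_width: 0.723
grip_force: 2.0
```

```bash
python3 chk.py w6
```

```text
11.3667 [546.   47.   84.3] [-0.2 -3.6  4.1] [-34.4 -36.9  84.3]
gate 0.41000000000000003 [0.57 0.64 0.67 0.76 0.79 0.87 0.84 0.82 0.79 0.75]
top rack [266.9, 239.7] [105.5   5.5  80. ] 0.84
scene rack [369.6, 202.6] [69.5 -8.9 80. ] 0.86
```

View pics/w6.png

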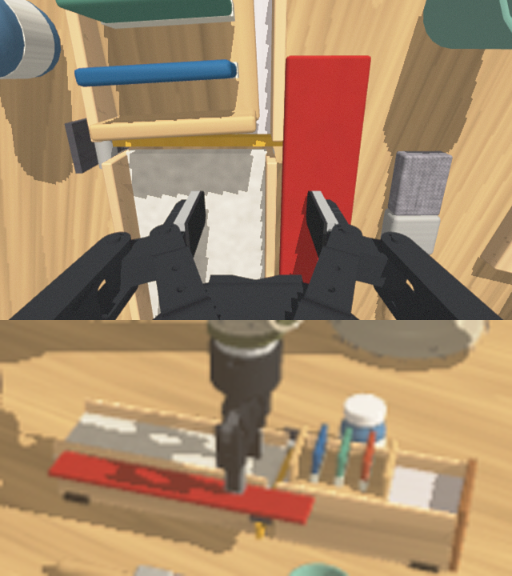

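The rack is past the slot but the margin is small, because my rows were 5 mm rather than 6. I'll measure the rear board before letting the gate up.

Run:
```python
from fit import *
Q=np.array([501.446,70.6,1.834])
p=shot('wrist')
for uv,z in [((215,172),98.5),((120,175),98.5),((315,164),98.5),((300,180),60)]: print(uv,toC(Q,back(p,uv,z)).round(1))
```

```text
(215, 172) [13.5  1.1 98.5]
(120, 175) [12.4 35.7 98.5]
(315, 164) [ 16.5 -35.2  98.5]
(300, 180) [  0.1 -27.3  60. ]
```

The rear face is at about +14 mm, so the origin is at about 69. I'll add roughly 12 mm for margin, retreat, and then check.

Call:
drive_tool:
  commands: "-0.013 0.0483 0 0 0 0 72;-0.013 0.0483 0 0 0 0 72;-0.013 0.0483 0 0 0 0 72;-0.013 0.0483 0 0 0 0 72;-0.013 0.0483 0 0 0 0 72;-0.013 0.0483 0 0 0 0 72;-0.0078 0.029 0 0 0 0 72;-0.0052 0.0193 0 0 0 0 72;-0.0052 0.0193 0 0 0 0 72;-0.0052 0.0193 0 0 0 0 72;-0.0052 0.0193 0 0 0 0 72;-0.0052 0.0193 0 0 0 0 72;-0.0052 0.0193 0 0 0 0 72;-0.0052 0.0193 0 0 0 0 72;0 0 0 0 0 0 72"

```text
time_s: 12.92
eef_pos: [533.4, 93.9, 84.3]
ee_rot: [-0.0, 0.608, 0.794, 0.0]
force: [1.1, -1.8, 4.6]
grip_width: 0.715
grip_force: 2.1
```

Call:
drive_tool:
  commands: "0.0052 -0.0193 0 0 0 0 72;0.0104 -0.0386 0 0 0 0 72;0.013 -0.0483 0 0 0 0 72;0.013 -0.0483 0 0 0 0 72;0.013 -0.0483 0 0 0 0 72;0.013 -0.0483 0 0 0 0 72;0.013 -0.0483 0 0 0 0 72;0.013 -0.0483 0 0 0 0 72;0.013 -0.0483 0 0 0 0 72;0.0104 -0.0386 0 0 0 0 72;0 0 0 0 0 0 72"

```text
time_s: 13.83
eef_pos: [545.5, 49.0, 84.3]
ee_rot: [0.0, 0.609, 0.793, -0.0]
force: [-1.0, -2.8, 5.7]
grip_width: 0.722
grip_force: 2.0
```

```bash
python3 chk.py w7
```

```text
13.8333 [545.5  49.   84.3] [-1.  -2.8  5.7] [-32.3 -36.9  84.3]
gate 0.41000000000000003 [0.57 0.64 0.67 0.76 0.79 0.88 0.85 0.83 0.79 0.76]
top rack [263.1, 240.5] [117.3   4.6  80. ] 0.69
scene rack [373.1, 197.2] [74. 23. 80.] 0.93
```

View pics/w7.png

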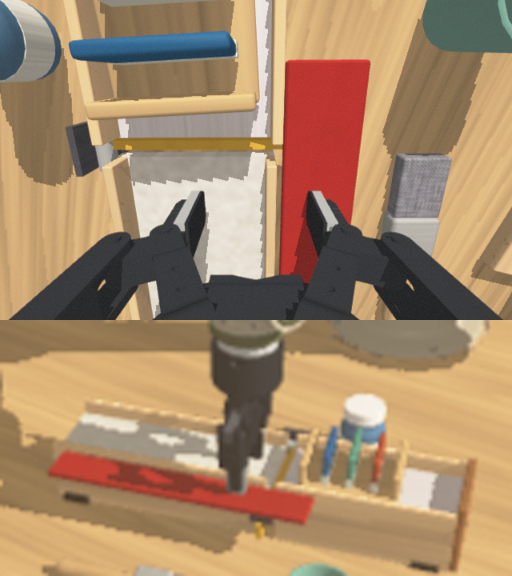

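The slot is clear, with rack ahead of it and the finger about 20 mm behind. I'll raise the hand slowly so the gate closes gently, then lift clear.

Call:
drive_tool:
  commands: "0 0 0.03 0 0 0 72;0 0 0.05 0 0 0 72;0 0 0.05 0 0 0 72;0 0 0.05 0 0 0 72;0 0 0.05 0 0 0 72;0 0 0.05 0 0 0 72;0 0 0.05 0 0 0 72;0 0 0.05 0 0 0 72;0 0 0.05 0 0 0 72;0 0 0.05 0 0 0 72;0 0 0.05 0 0 0 72;0 0 0.05 0 0 0 72;0 0 0.05 0 0 0 72;0 0 0.1 0 0 0 72;0 0 0.2 0 0 0 72;0 0 0.25 0 0 0 72;0 0 0.25 0 0 0 72;0 0 0.2 0 0 0 72;0 0 0 0 0 0 72;0 0 0 0 0 0 72"

```text
time_s: 15.75
eef_pos: [545.5, 50.1, 248.5]
ee_rot: [0.001, 0.608, 0.794, 0.001]
force: [-1.1, -0.4, -0.6]
grip_width: 0.72
grip_force: 0.0
```

```bash
python3 chk.py w8
```

```text
15.75 [545.5  50.1 248.5] [-1.1 -0.4 -0.6] [-31.3 -37.2 248.5]
gate 0.04 [0. 0. 0. 0. 0. 0. 0. 0. 0. 0.]
top rack [264.4, 234.5] [108.7 -12.   80. ] 0.55
scene rack [374.5, 202.6] [84.1 -4.3 80. ] 0.89
```

View pics/w8.png

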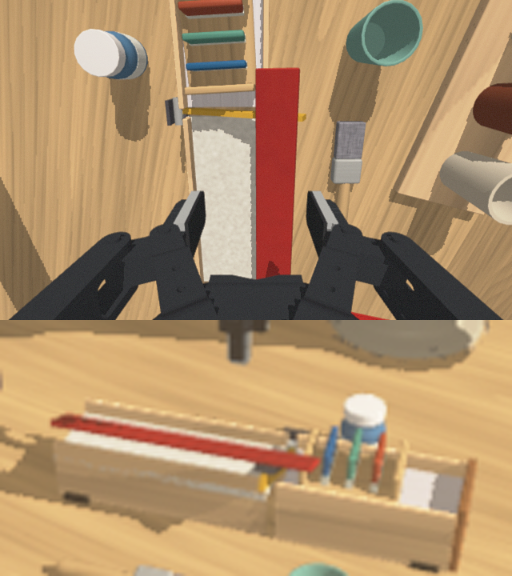

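The gate has risen behind the rack, and the rack is standing upright and clear. The estimator gives 0.04, so I'll compare the bar with its shut position in the first picture.

Run:
```python
from fit import *
def m(i):
    h=cv2.cvtColor(i,cv2.COLOR_BGR2HSV); k=((h[...,0]<6)|(h[...,0]>174))&(h[...,1]>150); k[:165]=0;k[215:]=0;k[:,:262]=0;k[:,372:]=0
    return k
a=m(cv2.imread('pics/scene0.png')); b=m(shot('scene')['pixels'])
for k in(a,b):
    y,x=np.nonzero(k); print(k.sum(),[ (c,y[x==c].mean().round(2)) for c in (275,285,335,345,352)])
```

```text
400 [(275, np.float64(185.5)), (285, np.float64(187.5)), (335, np.float64(196.5)), (345, np.float64(198.0)), (352, np.float64(199.0))]
377 [(275, np.float64(185.67)), (285, np.float64(187.5)), (335, np.float64(196.5)), (345, np.float64(198.0)), (352, np.float64(199.0))]
```

The bar is back exactly where it was when shut.

```bash
python3 -c "
from rig import *
print(finish_job())"
```

```text
the job is handed in; nothing more can be done
None
```

I pushed the whole rack past the gate, to about 80 mm beyond it, and left it standing clear of the hand; the gate is shut behind it, the other ware was not touched, and I handed the job in at about 16 s of the 48 s allowed.

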